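# Change the tool in a rivet-setting jig

### The job

On this leathercraft table, change the tool in the slotted steel jig: pull the plain round pin out of the jig's hub and stand it upright in the white cup. Then take from the wooden rack the one setter that has a key along its shaft, push it into the hub, turning it until the key slips into the slot, and keep pushing against the spring until its collar sits on the hub. Finish while still gripping the setter and holding it fully down; leave the cup standing, the two other setters in the rack and everything else on the table where they are.

Things in the scene. Friction and masses are not known exactly. Their poses are not given: they have to be found in the camera images.
- hub_mouth (a point): Centre of the open top of the jig's fixed steel hub, 70 mm above the table; z up, x points level from the bore's axis out along the slot. The hub is a thick upright tube, 48 mm across, bore 20 mm; the slot, 8 mm wide and open at the top, is cut right through the wall on the +x side over the full height. Round foot, 110 mm across, 10 mm high.
- pad (a joint): The sprung pad at the bottom of the bore: 0 at rest, when its top is 45 mm below the hub's top; grows (m) as it is pushed down, at most 0.0135. It pushes up with about 3.3 N at 0 and 10 N at 0.012, its value with the setter fully home.
- pin_mid (a point): Middle of the plain round steel pin (18 mm diameter, 110 mm long, both ends bevelled, about 0.2 kg), which at the start stands upright in the hub on the pad and sticks out 65 mm above the hub; its z is along its length, 55 mm to either end.
- setter_mid (a point): The keyed setter, steel with a flat aluminium grip, 102 mm tall, about 0.18 kg, upright in one of the rack's three holes; point on its axis half-way up (51 mm). z up, x towards the key. The grip block, from 62 mm above the lower end to the top at 102 mm, is 20 mm thick along y and 36 mm long along x (13 mm behind the axis, 23 mm ahead of it on the key's side).
- domer_mid (a point): Another setter in the rack, same height and shaft but no key and a round grip that flares upward (22 to 28 mm); point half-way up on its axis. Leave alone.
- spreader_mid (a point): Another setter in the rack, same shaft but no key and a shorter round grip 24 mm in diameter (96 mm tall in all); point on its axis 51 mm above its lower end. Leave alone.
- rack: Fixed light-wood rack block, 55 mm (x) by 225 mm (y) by 40 mm high, origin at the centre of its underside; three 20 mm holes, 24 mm deep, at y = -78, 0 and 78 mm. The setters stand in them with their lower ends 16 mm above the table.
- cup_rim (a point): Centre of the mouth of the empty white ceramic cup, loose, 0.35 kg, 70 mm high, 54 mm across at the rim, wall 4 mm, inner floor 4 to 5 mm above the table; z up.
- cup: The same cup, origin at the centre of its underside.
- setter: The same setter, origin at its lower end. Shaft 18 mm across with a 4 mm bevel; key 6 mm wide, standing out 6 mm, from 25 to 57 mm up; collar 30 mm across from 57 to 62 mm. In the hub the key's end meets the hub's top at 25 mm in (unless it is over the slot), the shaft meets the sprung pad at 45 mm in, and the collar sits on the hub at 57 mm in.
- pin: The same pin, origin at the centre of its lower end.
- jar: Bystander: clear jar with a white cap, 48 mm across, 50 mm high, origin at its underside.
- tin: Bystander: flat round aluminium tin, 48 mm across, 22 mm high, origin at its underside.
- glue: Bystander: small white glue bottle, 34 mm across, 85 mm high, origin at its underside.
- mallet: Bystander: small hammer, 220 mm long, lying flat behind the rack.
- slicker: Bystander: small turned wooden edge slicker, 28 mm across, 55 mm high, origin at its underside.

How it is judged:
By the outcome, as a careful person would: the job done as asked, in the order asked, and still so for the second after the job is handed in, while the arm keeps its last pose, push and grip.
It also fails if it takes over 61 s, if anything falls off the work surface, if the arm or the gripper's body presses on something with over 40 N, if the wrist force passes 120 N, or if a joint passes its speed limit or range.

### The arm

A 7-joint arm with a two-finger parallel gripper is mounted at the origin on the work surface. World frame = base frame: x ahead of the robot, y to its left, z up, the work surface at z = 0. Lengths are in m, angles in rad, forces in N, time in s.
With the tool pointing down it reaches from about 0.4 to 0.85 m from the base axis. Payload 10.4 kg.
Tool frame: the origin (TCP) lies midway between the tips of the shut fingers; the grasp point (between the pads) lies 19 mm behind it; z points along the fingers, y is the line along which they close (so a half turn about z gives the same grasp; the last joint's range is limited). The gripper opens to 85 mm and grips with 20 to 120 N. Pads are 22 mm wide; open, the fingers measure 114 mm over their backs; the gripper's body (76 mm by 85 mm) begins 54 mm behind the grasp point. The pads swing forward as they close: fully open they stand 13 mm farther back than shut.
Start: joints at [1.094, 0.332, -0.065, 1.46, 0.022, 1.35, -0.088], TCP at [0.274, -0.562, 0.199] pointing down, gripper open.
Joint ranges: [-2.6, 2.6], [-0.5, 2.12], [-1.47, 1.34], [0.16, 2.42], [-1.27, 4.41], [0.06, 2.06], [-2.6, 2.6]. Speed limits (rad/s): [2.22, 2.22, 2.79, 2.79, 3.14, 3.14, 3.14].

### API

Orientations are given as a unit quaternion [x, y, z, w].
In Python, from workcell import get_obs, camera, camera_params, hand_in gives the robot as it stands.
- The arm moves only by the tool carry_out, never from a script. Its argument "commands" is a list that holds one entry, the list of rows, each a list of 6 numbers: the shift along the tool's x, y, z in units of 40 mm (1.0 is 40 mm), then the turn, a rotation vector about the tool's x, y, z in units of 6 degrees (1.0 is 6 degrees). In form: [[[x, y, z, ax, ay, az], ...]]. A call has 1 to 20 rows; each row shifts and turns the commanded pose from where the row before left it, along the tool's axes as they then stand; what a row does not reach is not made up. A row lasts 1/12 s, in which the tool goes at most 41.7 mm and 7.16 degrees, less where a joint would pass 70% of its speed; a pose out of reach is approached as far as the arm can. A call is refused whole if a number of a shift passes 1 or a number of a turn 1, either way. A call with a gripper value outside its range is refused whole. "hand" is the closure, from -1 (fully open) to 1 (shut), set as the call begins (left out, the last holds). The fingers move at their own pace and stop on an object; "force" is the grip in N (left out, the last holds). Time passes only in rows, so rows that do not move let the fingers close. It gives the time, the measured TCP pose, the force, the opening and the grip force at its end, in the units of the state.
- get_obs(): the state, without advancing time (a new reading comes with each control period).
- camera(name): name is "side" or "top"; returns the picture (384x512x3 uint8, red, green, blue); there is no depth.
- camera_params(name): a dict with "mtx" (3x3 intrinsics, pixels), "R" (3x3) and "t" (3): a world point X has camera coordinates R X + t. Camera axes: x right, y down, z forward; pixel columns grow to the right and rows downward; lengths in m; the calibration is good to about 2 mm. A picture is of the moment at which its call begins. camera_params takes no time and is no camera call.
- hand_in(): hands the job in; it is judged then, once.
The state is a dict: "clock": time; "joint_pos": joint angles; "joint_velocities": joint speeds; "tau": joint torques, N m; "position": TCP position; "ee_rot": TCP orientation; "ft_force": force on the tool from outside, world axes, zero at the start; "torque": the same for the moment, N m; "grip_width": opening from 0.0 (shut) to 1.0 (fully open); "grasp_force": force on a finger pad.
Only numpy, scipy, OpenCV 4.12 (cv2) and the standard library are available. Lean on these libraries where they do the work, as an engineer would, in place of code of your own. Each camera call takes 0.05 s, during which the arm holds its last target. There are 200 camera calls.

## Working session

There is one attempt and no reset: what is moved stays moved. The work goes in short steps, Python scripts to look and compute and a tool call to move; the robot and the scene stay as the last step left them, time stands still between calls to the robot, and variables do not carry over. Pictures are saved under pics/ and viewed, at most 12 in all, crops included, and the job is handed in when it is done.

Besides the shell and the picture viewer there is one more tool, called after "Emit:" as name([rows], argument=value, ...), one row to a line, values as JSON. carry_out: Moves the arm, as the interface text tells. Its arguments: {"type":"object","properties":{"commands":{"type":"array"},"hand":{"type":"number"},"force":{"type":"number"}},"required":["commands"]}

```bash
mkdir -p pics; cat > h.py <<'E'
import numpy as np, cv2
from workcell import get_obs, camera, camera_params, hand_in
def cam(n):
    p=camera_params(n); return [np.array(p[k],float) for k in('mtx','R','t')]
def proj(n,X):
    K,R,t=cam(n); c=(np.atleast_2d(X)@R.T+t)@K.T; return c[:,:2]/c[:,2:]
def ray(n,px,z):
    K,R,t=cam(n); d=R.T@np.linalg.solve(K,[px[0],px[1],1]); o=-R.T@t
    return o+d*(z-o[2])/d[2]
def snap(n,f):
    im=camera(n)[:,:,::-1].copy(); cv2.imwrite(f'pics/{f}.png',im); return im
E
python3 - <<'E'
from h import *
a=snap('top','t0');b=snap('side','s0')
for n in('top','side'):
    K,R,t=cam(n);print(n,K[0,0],-R.T@t,R[2])
print(get_obs())
E
```

```text
top 473.9396100295843 [0.31973015 0.06191696 1.59251278] [ 0.14107282 -0.02260612 -0.98974109]
side 403.83396399394746 [0.48427332 0.80535132 0.74173735] [ 0.07309173 -0.75334727 -0.65354838]
{'clock': 0.1, 'joint_pos': array([ 1.09442066,  0.33279389, -0.06469625,  1.46082738,  0.02161337,
        1.34991112, -0.08850007]), 'joint_velocities': array([ 0.00093525, -0.00330672,  0.00058994, -0.00238957, -0.00099768,
        0.00027043, -0.0001305 ]), 'tau': array([ 2.06967175e-03, -6.26751423e+01,  4.97883093e-02, -3.92437077e+01,
        1.63958949e-02,  6.89024484e-03, -2.84830941e-05]), 'position': array([ 0.27380578, -0.56142559,  0.19871905]), 'ee_rot': array([ 9.74368979e-01,  2.24954898e-01, -1.73879883e-04, -5.97144041e-04]), 'ft_force': array([-0.06806845,  0.09511484, -0.88611027]), 'torque': array([ 0.02065812,  0.03434632, -0.04059444]), 'grasp_force': 0.0, 'grip_width': 0.9985395949171865}
```

View pics/t0.png

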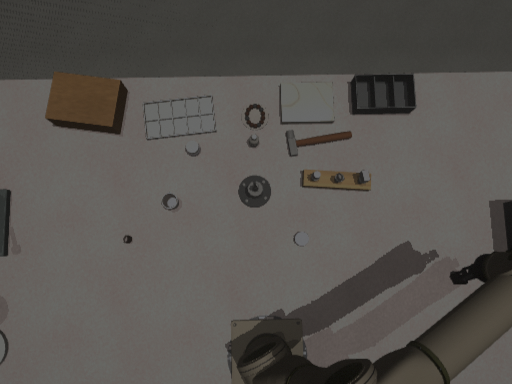

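View pics/s0.png

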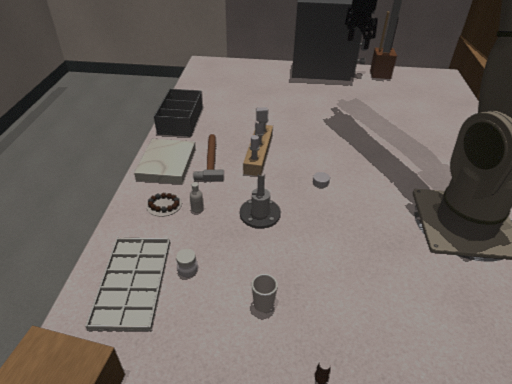

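The top view has the hub at about (255,190), the cup at (171,202), and the rack from (303,179) to (370,182), with setters at (316,176), (340,178) and (365,177). In the side view the hub is at (261,200), the cup at (264,292) and the rack at (259,150). I'll enlarge these.

```bash
python3 - <<'E'
from h import *
a=cv2.imread('pics/t0.png');b=cv2.imread('pics/s0.png')
def crop(im,x,y,w,h,s):
    c=cv2.resize(im[y:y+h,x:x+w],None,fx=s,fy=s,interpolation=cv2.INTER_CUBIC)
    return cv2.convertScaleAbs(c,alpha=1.7)
A=np.hstack([crop(a,225,160,80,60,5),crop(a,298,160,80,60,5)])
B=np.hstack([crop(b,220,95,80,60,5),crop(b,220,165,80,60,5)])
cv2.imwrite('pics/m1.png',np.vstack([A,B]))
E
```

```text
(no output)
```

View pics/m1.png

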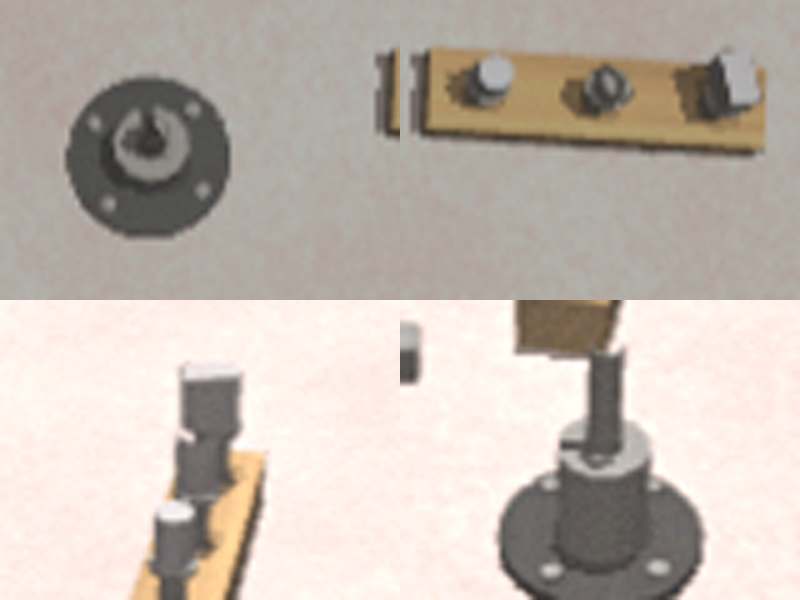

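The crops show the block-grip keyed setter at the robot's-right end of the rack, at top-view pixel (445,176)/5 + offset ≈ (365,176). The slot notch is on the hub's far (+x) side. Next I'll measure these points.

```bash
python3 - <<'E'
from h import *
a=cv2.imread('pics/t0.png');b=cv2.imread('pics/s0.png')
g=cv2.cvtColor(a,cv2.COLOR_BGR2GRAY).astype(float);gs=cv2.cvtColor(b,cv2.COLOR_BGR2GRAY).astype(float)
# foot: dark blob, cast contour to z=.01 and fit circle
def foot(n,g,x,y,w,h,thr,z):
    m=np.zeros(g.shape,np.uint8); m[y:y+h,x:x+w]=g[y:y+h,x:x+w]<thr
    c=max(cv2.findContours(m,0,1)[0],key=cv2.contourArea)[:,0]
    P=np.float32([ray(n,p,z)[:2] for p in c.astype(float)])
    (cx,cy),r=cv2.minEnclosingCircle(P); print(n,'circle',cx,cy,r,'area',len(c),'bbox',c.min(0),c.max(0))
    return np.array([cx,cy])
print('bg',np.median(g),np.median(gs[150:300,280:400]))
F=foot('top',g,232,168,46,46,75,.01); foot('side',gs,236,196,48,32,105,.01)
# rack
for n,im,(x,y,w,h) in(('top',a,(298,160,80,38)),('side',b,(235,115,45,60))):
    hsv=cv2.cvtColor(im,cv2.COLOR_BGR2HSV);m=np.zeros(g.shape,np.uint8)
    s=hsv[y:y+h,x:x+w];m[y:y+h,x:x+w]=((s[...,1]>85)&(s[...,0]<25)&(s[...,2]>(85 if n=='top' else 110)))
    P=np.float32([ray(n,p[::-1].astype(float),.04)[:2] for p in np.argwhere(m)])
    r=cv2.minAreaRect(P*1000);print(n,'rack',r);print(cv2.boxPoints(r).round(0).tolist())
# hub top annulus
for n,G in(('top',g),('side',gs)):
    for rad in(.014,.018,.021):
        th=np.radians(np.arange(-180,180,15));X=np.c_[F[0]+rad*np.cos(th),F[1]+rad*np.sin(th),0*th+.07]
        p=proj(n,X).astype(np.float32)
        print(n,rad,[f'{int(np.degrees(t)+.5*np.sign(t))}:{v:.0f}' for t,v in zip(th,cv2.remap(G.astype(np.float32),p[:,0],p[:,1],1).ravel())])
    print(n,'pin top expected',proj(n,[*F,.135]),'hub top',proj(n,[*F,.07]))
# bright top faces
for n,G,box,z in(('top',g,(360,168,12,16),.118),('side',gs,(254,105,18,14),.118)):
    x,y,w,h=box;print(n,G[y:y+h,x:x+w].astype(int))
E
```

```text
bg 98.0 146.0
top circle 0.5348376631736755 0.02688319981098175 0.055990591645240784 area 91 bbox [238 175] [270 207]
side circle 0.5359612703323364 0.0283270962536335 0.06439092010259628 area 124 bbox [239 196] [280 227]
top rack ((565.115234375, -248.39218139648438), (222.07469177246094, 52.848114013671875), 85.22570037841797)
[[530.0, -357.0], [582.0, -361.0], [601.0, -140.0], [548.0, -136.0]]
side rack ((567.283203125, -244.91497802734375), (221.51222229003906, 53.43113708496094), 84.93353271484375)
[[531.0, -353.0], [584.0, -358.0], [604.0, -137.0], [550.0, -132.0]]
top 0.014 ['-180:81', '-165:83', '-150:81', '-135:79', '-120:78', '-105:80', '-90:81', '-75:78', '-60:73', '-45:70', '-30:76', '-15:61', '0:35', '15:42', '30:55', '45:51', '60:50', '75:48', '90:49', '105:64', '120:80', '135:80', '150:82', '165:82']
top 0.018 ['-180:81', '-165:84', '-150:82', '-135:82', '-120:83', '-105:83', '-90:82', '-75:83', '-60:82', '-45:76', '-30:78', '-15:75', '0:40', '15:49', '30:78', '45:73', '60:58', '75:60', '90:61', '105:78', '120:82', '135:82', '150:81', '165:83']
top 0.021 ['-180:71', '-
[... 2364 characters left out ...]
138 134 129 147 146 148]
 [152 135 114 128 127 123 120 119 113 104 102 100  97 100 119 148 150 148]
 [151 137  93  80  79  76  77  73  72  69  68  69  66  77 120 147 148 149]
 [151 135  88  63  58  63  62  62  64  63  63  61  63  77 119 150 148 148]
 [148 134  89  64  61  66  62  61  63  65  63  63  63  79 120 150 150 149]
 [151 136  91  64  62  64  64  65  66  65  65  60  65  89 134 149 151 151]
 [151 139  89  62  63  64  66  66  62  65  65  63  63  92 134 150 148 151]
 [151 137  91  64  62  63  64  63  65  64  65  63  64  91 135 151 150 148]
 [150 138  92  66  62  65  65  66  63  61  64  62  63  93 135 152 150 149]
 [151 138  90  62  61  65  64  62  64  66  63  63  63  89 135 152 150 149]]
```

The foot centre is (0.535, 0.027) with a radius of 56 mm against 55 expected. The rack comes out at 222×53 mm in both views, which also fits. Next are the grip's orientation, the pin top and the cup.

```bash
python3 - <<'E'
from h import *
a=cv2.imread('pics/t0.png');b=cv2.imread('pics/s0.png')
g=cv2.cvtColor(a,cv2.COLOR_BGR2GRAY).astype(float)
d=lambda im:im[...,2].astype(int)-im[...,0]
print(d(a)[168:184,358:372]);print(d(b)[105:112,252:272])
print('setter axis top exp', [proj(n,[.5594,-.324,.118]) for n in('top','side')])
# dark+bright mask of cup, side and top
print(g[192:212,160:183].astype(int))
print(b[275:312:2,248:282,1])
print('slot px'); print(g[178:202,244:266].astype(int))
E
```

```text
[[10  9  8  6  7  9  8  7  7  6  6  6  8  8]
 [ 8  8  7  7  7  8  7  6  6  4  8  8  7  8]
 [ 9  7  8  6  4  2  4  2  3  0  7  9  8  8]
 [ 8  7  6  3  2  0  0  2  2  1  6  8  7  8]
 [ 8  7  4  3  3  0  1  1  2  2  5 11  9  7]
 [21  8  4  3  3  0 -1  1  1  2  3 21 22 10]
 [21 13  4  3  3  0  1  1  1  2  1 34 41 16]
 [18 11  5  2  2  2  0  1  1  1  0 28 38 18]
 [15  8  3  4  3  2  0  1  1  2  3 19 37 15]
 [15  5  2  3  3  3 -1 -1  0  3  2 12 37  9]
 [11  5  2  3  3  3 -1 -2  1  2  2  1 32  8]
 [ 9  4  3  2  3  3  1  0  1  1  1  1 26  8]
 [ 4  3  3  3  2  2  2  1  1  0  6 17 34  9]
 [ 4  3  3  3  5  3  3  2  7 11 30 42 42 11]
 [ 7  3  3  3  2  3  4 12 25 30 42 42 43 10]
 [12  9  7 14 20 19 19 27 40 41 41 41 41 10]]
[[17 17 15 15 16 17 16 15 16 16 15 17 16 18 17 15 16 14 15 14]
 [15 15 13 16 16 15 14 15 15 16 15 14 17 17 17 16 18 18 16 16]
 [15 14 15 15 15 12 11 11 12 11 11  9  7  7 10 12 16 17 15 17]
 [16 16 16 15  8  4  4  6  4  4  5  6  3  3  6 10 15 16 18 16]
 [14 14 15 13  8  3  5  5  5  4  3  5  5  4  4  7 12 16 15 16]
 [15 13 13 11  7  4  4  5  3  5  5  3  3  4  3  7 14 16 16 17]
 
[... 5747 characters left out ...]
48 48 48]
 [46 34 32 33 46 71 83 83 82 82 75 75 82 81 82 82 83 65 43 46 49 48]
 [47 39 34 32 32 47 75 83 83 82 83 81 83 82 82 83 76 49 42 46 48 47]
 [48 46 35 32 33 34 59 73 79 83 83 83 84 84 79 70 51 43 41 47 49 48]
 [47 47 39 33 32 34 39 48 57 70 74 74 73 71 61 37 36 40 44 48 47 48]
 [47 47 47 39 33 33 33 33 33 39 48 50 41 40 36 38 42 42 46 48 51 63]
 [46 47 47 48 40 38 39 38 34 34 36 35 35 36 39 42 43 44 47 48 67 82]
 [47 46 51 47 46 48 48 48 38 37 37 39 43 42 43 45 46 48 47 48 71 83]
 [46 55 66 63 49 46 47 48 46 47 45 45 47 48 48 47 48 48 48 47 54 71]
 [47 65 82 85 51 46 48 48 47 48 48 48 48 47 47 48 47 48 48 48 48 48]
 [47 61 76 78 49 47 48 48 48 47 48 48 48 47 49 48 47 48 48 48 49 49]]
```

```bash
python3 - <<'E'
from h import *
from scipy.ndimage import zoom
a=cv2.imread('pics/t0.png');b=cv2.imread('pics/s0.png')
def face(n,im,x,y,w,h,z,dt,gt,s=8):
    c=cv2.resize(im[y:y+h,x:x+w],None,fx=s,fy=s,interpolation=cv2.INTER_CUBIC).astype(int)
    m=((c[...,2]-c[...,0]<dt)&(c[...,1]>gt)).astype(np.uint8)
    m=cv2.morphologyEx(m,cv2.MORPH_OPEN,np.ones((13,13),np.uint8))
    k=max(cv2.findContours(m,0,1)[0],key=cv2.contourArea)[:,0]
    P=np.float32([ray(n,((p+.5)/s-.5+[x,y]),z)[:2] for p in k.astype(float)])*1000
    M=cv2.moments(P.reshape(-1,1,2));print(n,cv2.minAreaRect(P),'cen',M['m10']/M['m00'],M['m01']/M['m00'],'area',cv2.contourArea(P))
    print(cv2.boxPoints(cv2.minAreaRect(P)).round().tolist())
face('top',a,355,165,20,22,.118,5,75); face('side',b,248,102,26,12,.118,9,105)
# cup: rim contour top + side
for n,im,(x,y,w,h),s in(('top',a,(158,190,26,24),8),('side',b,(246,272,36,44),8)):
    pass
# candidate rim circle edges from pixel tables
def circ(n,pts,z):
    P=np.array([ray(n,p,z)[:2] for p in pts]);A=np.c_[2*P,np.ones(len(P))];s=np.linalg.lstsq(A,(P**2).sum(1),rcond=None)[0]
    print(n,'rim',s[:2],np.sqrt(s[2]+s[0]**2+s[1]**2))
circ('side',[(252.6,282),(275.6,283),(264.5,276.9),(256.5,278.4),(271.5,278.2)],.07)
E
```

```text
top ((564.5360107421875, -323.97113037109375), (35.09867858886719, 19.683246612548828), 6.288839340209961) cen 565.1101744276106 -324.3462247650334 area 571.3686759956181
[[546.0, -316.0], [548.0, -336.0], [583.0, -332.0], [581.0, -312.0]]
side ((568.41259765625, -321.3454284667969), (35.97492599487305, 19.306365966796875), 16.2752742767334) cen 568.2133309888355 -321.0415208492343 area 577.9319495363161
[[548.0, -317.0], [554.0, -336.0], [588.0, -326.0], [583.0, -307.0]]
side rim [0.50538059 0.31343996] 0.025880513241161286
```

```bash
python3 - <<'E'
from h import *
a=cv2.imread('pics/t0.png');b=cv2.imread('pics/s0.png')
f=lambda im,x,y,w,h:cv2.convertScaleAbs(cv2.resize(im[y:y+h,x:x+w],None,fx=10,fy=10,interpolation=cv2.INTER_NEAREST),alpha=1.7)
cv2.imwrite('pics/m2.png',np.hstack([f(a,155,185,36,46),f(b,246,270,36,46)]))
E
```

```text
(no output)
```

View pics/m2.png

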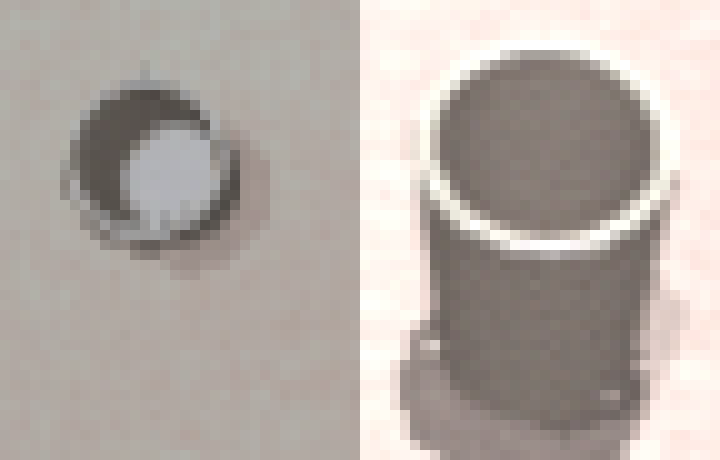

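The cup's rim ellipse in the side view is centred near (264.2, 284.3); in the top view it's near (168.7, 200.8). I'll refine the cup and yaw, then work out the first move.

```bash
cat >> h.py <<'E'
from scipy.spatial.transform import Rotation as Ro
def go(T,yaw):
    "needed shift in tool axes of orientation x-axis=yaw (tool down), in units, and turn about tool z in units"
    o=get_obs();R=Ro.from_quat(o['ee_rot']).as_matrix();x=R[:,0];now=np.degrees(np.arctan2(x[1],x[0]))
    c,s=np.cos(np.radians(yaw)),np.sin(np.radians(yaw));B=np.array([[c,s,0],[s,-c,0],[0,0,-1]])
    d=np.array(T)-o['position'];print('t',round(o['clock'],2),'pos',o['position'].round(4),'yaw',now.round(2),'tilt',R[:,2].round(3),'shift',(B.T@d/.04).round(3),'turn',round((now-yaw)/6,3))
E
python3 - <<'E'
from h import *
print('cup',ray('side',(264.2,284.3),.07),ray('top',(168.7,200.8),.07))
r=np.arange(172,181);c=[361.73,362.38,362.5,362.55,362.8,363.4,363.5,363.6,363.8]
P=np.array([ray('top',p,.118)[:2] for p in zip(c,r)]);print('edge deg',np.degrees(np.arctan(np.polyfit(P[:,0],P[:,1],1)[0])))
P=np.array([ray('top',p,.07)[:2] for p in [(253.5,181),(253.9,182.5),(254.3,184),(254.5,185)]]);print('slot pts',P)
go([.5355,.0275,.22],8)
E
```

```text
cup [0.50575678 0.30692768 0.07      ] [0.50147946 0.30492255 0.07      ]
edge deg 10.567443705559402
slot pts [[0.56019594 0.03015971]
 [0.55523256 0.0289785 ]
 [0.5502735  0.02779832]
 [0.54697455 0.02722869]]
t 0.1 pos [ 0.2738 -0.5614  0.1987] yaw 26.0 tilt [-0.001  0.001 -1.   ] shift [  8.528 -13.669  -0.532] turn 3.0
```

Emit:
carry_out([
  [[0,0,-0.5,0,0,1],[0,0,0,0,0,1],[0,0,0,0,0,1],[0.5,-0.8,0,0,0,0],[0.5,-0.8,0,0,0,0],[0.5,-0.8,0,0,0,0],[0.5,-0.8,0,0,0,0],[0.5,-0.8,0,0,0,0],[0.5,-0.8,0,0,0,0],[0.5,-0.8,0,0,0,0],[0.5,-0.8,0,0,0,0],[0.5,-0.8,0,0,0,0],[0.5,-0.8,0,0,0,0],[0.5,-0.8,0,0,0,0],[0.5,-0.8,0,0,0,0],[0.5,-0.8,0,0,0,0],[0.5,-0.8,0,0,0,0],[0.5,-0.8,0,0,0,0]],
], hand=-0.2)

```text
clock: 1.6
position: [0.5045, -0.0429, 0.2193]
ee_rot: [0.998, 0.07, -0.0, 0.0]
ft_force: [0.3, 0.2, -0.4]
grip_width: 0.6
grasp_force: 0.0
```

```bash
python3 - <<'E'
from h import *
go([.5355,.0275,.10],8);o=get_obs();print(o['joint_pos'],o['grip_width'])
E
```

```text
t 1.6 pos [ 0.5045 -0.0429  0.2193] yaw 7.99 tilt [-0. -0. -1.] shift [ 1.013 -1.635  2.983] turn -0.002
[ 0.47421225  0.09164298 -0.50584643  1.71624798  0.04572257  1.34544818
 -1.4714501 ] 0.5997159066857386
```

Emit:
carry_out([
  [[0.5,-0.8,0,0,0,0],[0.5,-0.8,0,0,0,0],[0,0,0,0,0,0],[0,0,0,0,0,0]],
])

```text
clock: 1.93
position: [0.535, 0.0268, 0.2189]
ee_rot: [0.997, 0.072, -0.0, -0.001]
ft_force: [-1.2, -1.4, -0.4]
grip_width: 0.597
grasp_force: 0.0
```

```bash
python3 - <<'E'
from h import *
go([.5355,.0275,.10],8)
b=snap('side','s1');a=snap('top','t1')
f=lambda im,x,y,w,h:cv2.convertScaleAbs(cv2.resize(im[y:y+h,x:x+w],None,fx=5,fy=5,interpolation=cv2.INTER_CUBIC),alpha=1.7)
cv2.imwrite('pics/m3.png',f(b,200,115,120,115))
print(proj('side',[get_obs()['position']]))
E
```

```text
t 1.93 pos [0.535  0.0268 0.2189] yaw 8.26 tilt [-0.001  0.001 -1.   ] shift [ 0.015 -0.015  2.972] turn 0.043
[[263.75978604 143.608381  ]]
```

View pics/m3.png

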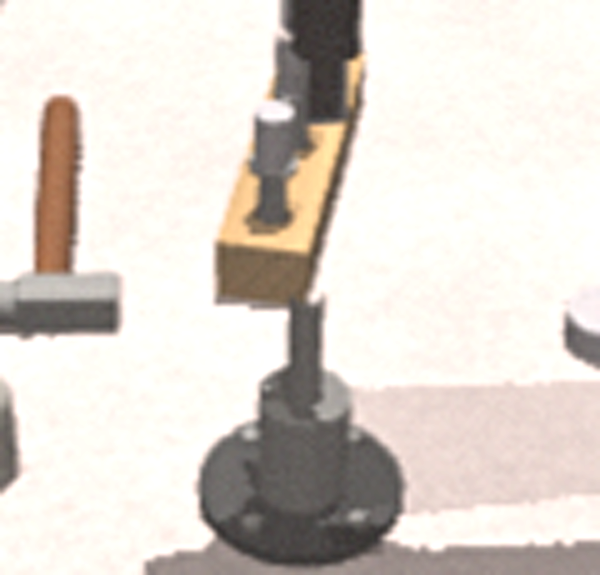

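The open fingers are centred over the hub, at crop column ~322 against 305 for the pin, so the pin sits 2–3 mm further along +x. I'll descend with that nudge.

Emit:
carry_out([
  [[0.06,0,0.7,0,0,0],[0,0,0.8,0,0,0],[0,0,0.8,0,0,0],[0,0,0.65,0,0,0],[0,0,0,0,0,0],[0,0,0,0,0,0]],
])

```text
clock: 2.53
position: [0.5365, 0.0232, 0.1011]
ee_rot: [0.998, 0.069, -0.001, 0.0]
ft_force: [-0.3, -0.7, 0.9]
grip_width: 0.597
grasp_force: 0.0
```

Emit:
carry_out([
  [[0,0,0,0,0,0],[0,0,0,0,0,0],[0,0,0,0,0,0],[0,0,0,0,0,0],[0,0,0,0,0,0],[0,0,0,0,0,0]],
], hand=1, force=40)

```text
clock: 3.03
position: [0.5383, 0.0255, 0.1028]
ee_rot: [0.998, 0.07, 0.001, -0.0]
ft_force: [-0.3, 2.4, 7.7]
grip_width: -0.001
grasp_force: 3.6
```

```bash
python3 - <<'E'
from h import *
go([.5355,.0275,.10],8);o=get_obs();print(o['grip_width']*85,o['ft_force'],o['torque'],o['grasp_force'])
E
```

```text
t 3.03 pos [0.5383 0.0255 0.1028] yaw 8.04 tilt [ 0.003  0.001 -1.   ] shift [-0.063 -0.059  0.07 ] turn 0.007
-0.0774231562923592 [-0.30356409  2.41614146  7.72199911] [0.60487273 0.16137927 0.01925952] 3.6382209309886093
```

```bash
python3 - <<'E'
from h import *
b=snap('side','s2');a=snap('top','t2')
f=lambda im,x,y,w,h,s:cv2.convertScaleAbs(cv2.resize(im[y:y+h,x:x+w],None,fx=s,fy=s,interpolation=cv2.INTER_CUBIC),alpha=1.7)
cv2.imwrite('pics/m4.png',np.hstack([f(b,225,110,80,120,5),f(a,215,150,80,120,5)]))
o=get_obs();print(o['grip_width']*85,o['ft_force'],proj('side',[o['position']]))
E
```

```text
0.1845748890172367 [-1.06870871  3.25652549  6.51685776] [[260.91185179 182.92131223]]
```

View pics/m4.png

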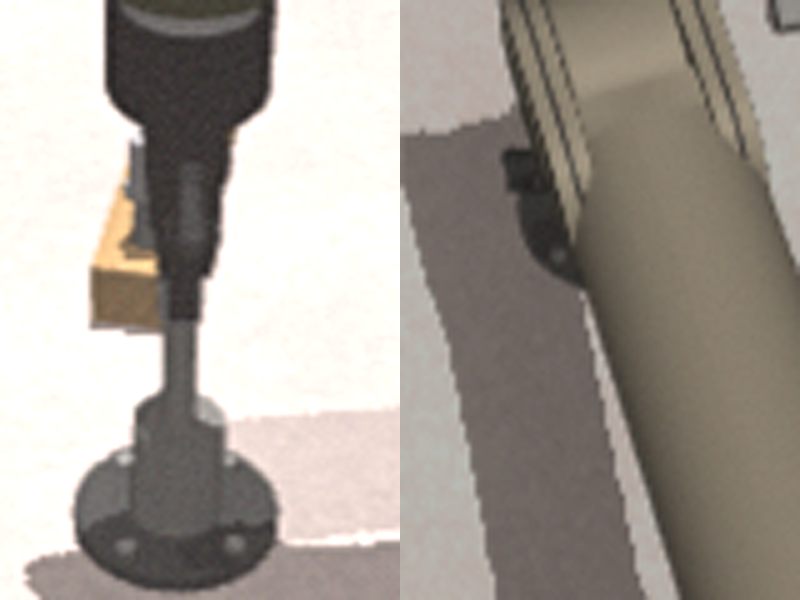

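The side view shows the pin (column ~261) drawn in front of the finger tips, with its top still at row 174. The width reads 0, so the fingers probably shut beside it. I'll lift, which is harmless either way, and look again.

Emit:
carry_out([
  [[0,0,-0.6,0,0,0],[0,0,-0.7,0,0,0],[0,0,-0.7,0,0,0],[0,0,0,0,0,0],[0,0,0,0,0,0]],
])

```text
clock: 3.55
position: [0.5384, 0.0245, 0.1831]
ee_rot: [0.998, 0.07, 0.002, 0.0]
ft_force: [0.3, 0.2, -0.5]
grip_width: -0.005
grasp_force: 0.0
```

```bash
python3 - <<'E'
from h import *
b=snap('side','s3');b1=cv2.imread('pics/s1.png')
f=lambda im,x,y,w,h,s:cv2.convertScaleAbs(cv2.resize(im[y:y+h,x:x+w],None,fx=s,fy=s,interpolation=cv2.INTER_CUBIC),alpha=1.7)
cv2.imwrite('pics/m5.png',np.hstack([f(b,225,90,80,120,5),f(b1,225,90,80,120,5)]))
o=get_obs();print(o['clock'],o['position'],o['grip_width']*85,o['ft_force'],o['grasp_force'],proj('side',[o['position']]))
E
```

```text
3.6 [0.53749431 0.02442427 0.18164578] -0.13940414444106636 [-0.29455281  0.0732485  -0.24141806] 0.0 [[262.10928482 156.93465143]]
```

View pics/m5.png

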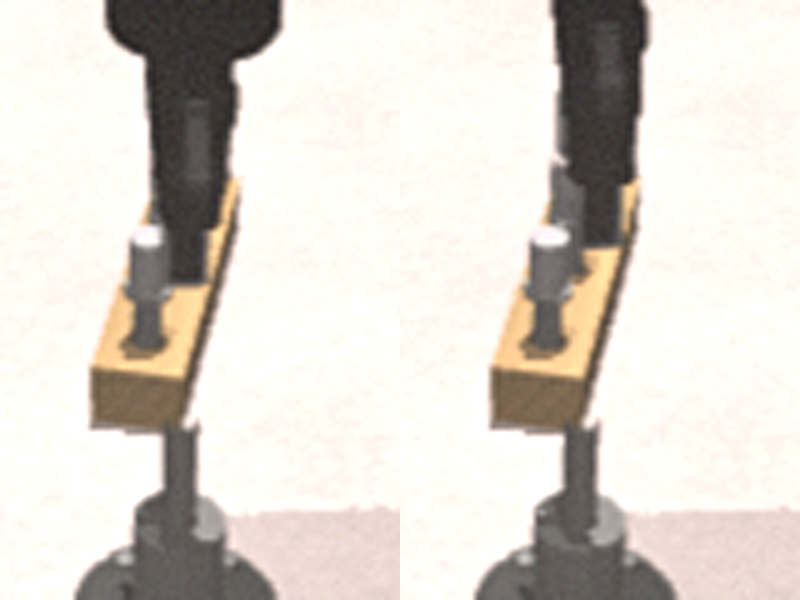

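Lifting left the pin in the hub. The shut tip is drawn ~10 rows above where the reported TCP projects, so the tips look about 25 mm higher than reported. I'll compute that, then check it by touching the pin's top gently with the shut fingers.

Emit:
carry_out([
  [[0,0,0.7,0,0,0],[0,0,0.65,0,0,0],[0,0,0,0,0,0],[0,0,0,0,0,0],[0,0,0,0,0,0]],
])

```text
clock: 4.02
position: [0.5376, 0.0247, 0.1281]
ee_rot: [0.998, 0.07, 0.0, -0.0]
ft_force: [-0.0, -0.3, 0.8]
grip_width: -0.001
grasp_force: 0.0
```

```bash
python3 - <<'E'
from h import *
o=get_obs();print(o['clock'],o['position'],o['ft_force'])
for y in(.024,.034):
    for z in (.18,.20,.21,.22): print(y,z,proj('side',[.5375,y,z]))
E
```

```text
4.0167 [0.53758019 0.02471699 0.12811806] [-0.00555916 -0.33507745  0.84976186]
0.024 0.18 [[262.10426682 157.39611611]]
0.024 0.2 [[262.32717073 150.43791469]]
0.024 0.21 [[262.44094725 146.88624988]]
0.024 0.22 [[262.55631688 143.28485428]]
0.034 0.18 [[261.73676974 159.86264903]]
0.034 0.2 [[261.95634651 152.8829581 ]]
0.034 0.21 [[262.06844327 149.3197364 ]]
0.034 0.22 [[262.18212239 145.70621616]]
```

Emit:
carry_out([
  [[0,0,0.4,0,0,0],[0,0,0,0,0,0],[0,0,0,0,0,0]],
])

```text
clock: 4.27
position: [0.5375, 0.0246, 0.1122]
ee_rot: [0.998, 0.07, 0.0, 0.0]
ft_force: [-0.0, 0.6, -0.4]
grip_width: 0.001
grasp_force: 0.0
```

Emit:
carry_out([
  [[0,0,0.15,0,0,0],[0,0,0,0,0,0],[0,0,0,0,0,0]],
])

```text
clock: 4.52
position: [0.5375, 0.0246, 0.1057]
ee_rot: [0.998, 0.07, 0.0, 0.0]
ft_force: [-0.1, 0.5, 0.1]
grip_width: 0.001
grasp_force: 0.0
```

Emit:
carry_out([
  [[0,0,0.1,0,0,0],[0,0,0,0,0,0],[0,0,0,0,0,0]],
])

```text
clock: 4.77
position: [0.5375, 0.0247, 0.1015]
ee_rot: [0.998, 0.07, 0.0, 0.0]
ft_force: [-0.1, -0.0, 1.8]
grip_width: -0.0
grasp_force: 0.9
```

Contact comes at a reported z of about 0.102, against the pin's true top at 0.135. So the real tips stand about 33 mm above the reported TCP, matching the picture, and I'll use that offset from here.

Emit:
carry_out([
  [[0,0,-0.4,0,0,0],[0,0,0,0,0,0],[0,0,0,0,0,0],[0,0,0,0,0,0],[0,0,0,0,0,0]],
], hand=-0.2)

```text
clock: 5.18
position: [0.537, 0.0246, 0.1168]
ee_rot: [0.998, 0.07, -0.0, 0.0]
ft_force: [1.7, -0.6, -0.5]
grip_width: 0.599
grasp_force: 0.0
```

Emit:
carry_out([
  [[0,0,0.5,0,0,0],[0,0,0.5,0,0,0],[0,0,0.3,0,0,0],[0,0,0,0,0,0]],
])

```text
clock: 5.52
position: [0.5353, 0.0244, 0.0625]
ee_rot: [0.998, 0.07, -0.002, -0.0]
ft_force: [-0.8, -1.3, -0.8]
grip_width: 0.597
grasp_force: 0.0
```

Emit:
carry_out([
  [[0,0,0,0,0,0],[0,0,0,0,0,0],[0,0,0,0,0,0],[0,0,0,0,0,0],[0,0,0,0,0,0],[0,0,0,0,0,0]],
], hand=1, force=30)

```text
clock: 6.02
position: [0.5379, 0.0252, 0.0662]
ee_rot: [0.998, 0.07, 0.001, -0.0]
ft_force: [-0.4, 2.8, 3.3]
grip_width: 0.204
grasp_force: 29.6
```

Gripped: 17.3 mm opening at 29.6 N. Now I'll lift it and carry it over the cup.

Emit:
carry_out([
  [[0,0,-0.4,0,0,0],[0,0,-0.6,0,0,0],[0,0,-0.7,0,0,0],[0,0,-0.7,0,0,0],[0,-0.3,0,0,0,0],[0.02,-0.6,0,0,0,0],[0.02,-0.8,0,0,0,0],[0.02,-0.8,0,0,0,0],[0.02,-0.8,0,0,0,0],[0.02,-0.8,0,0,0,0],[0.02,-0.8,0,0,0,0],[0,-0.8,0,0,0,0],[0,-0.6,0,0,0,0],[0,-0.5,0,0,0,0],[0,-0.25,0,0,0,0],[0,0,0,0,0,0],[0,0,0,0,0,0]],
])

```text
clock: 7.43
position: [0.503, 0.3036, 0.1609]
ee_rot: [0.998, 0.07, -0.0, 0.001]
ft_force: [0.0, -0.3, -1.5]
grip_width: 0.2
grasp_force: 29.5
```

```bash
python3 - <<'E'
from h import *
go([.503,.305,.14],8)
b=snap('side','s4');a=snap('top','t4');print(get_obs()['ft_force'],get_obs()['grip_width'])
f=lambda im,x,y,w,h,s:cv2.convertScaleAbs(cv2.resize(im[y:y+h,x:x+w],None,fx=s,fy=s,interpolation=cv2.INTER_CUBIC),alpha=1.7)
cv2.imwrite('pics/m6.png',np.hstack([f(b,225,220,80,100,5),f(a,225,165,60,50,5)[:250].repeat(2,0)]))
E
```

```text
t 7.43 pos [0.503  0.3036 0.1609] yaw 8.0 tilt [-0.    -0.001 -1.   ] shift [ 0.004 -0.034  0.523] turn 0.0
[-0.50760015 -0.47242205 -1.6923981 ] 0.20424221647336938
```

View pics/m6.png

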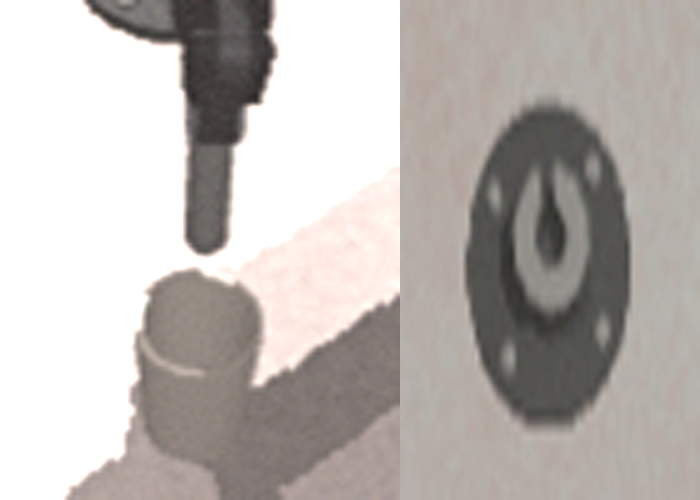

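The pin hangs vertically over the cup with its lower end at side pixel ~(266,269), and the hub is empty with its slot now visible. I'll check the alignment over the cup and measure the slot angle.

```bash
python3 - <<'E'
from h import *
b=cv2.imread('pics/s4.png');a=cv2.imread('pics/t4.png')
print('pin bottom proj',proj('side',[.503,.3036,.1197]),proj('side',[.503,.3036,.07]))
r=b[250:272:4,255:278,1];print(r)
g=cv2.cvtColor(a,cv2.COLOR_BGR2GRAY)
s=8;x,y,w,h=243,178,24,24
c=cv2.resize(g[y:y+h,x:x+w],None,fx=s,fy=s,interpolation=cv2.INTER_CUBIC)
m=(c>64).astype(np.uint8);k=max(cv2.findContours(m,0,1)[0],key=cv2.contourArea)
P=lambda p:ray('top',((np.array(p,float)+.5)/s-.5+[x,y]),.07)[:2]
Q=np.float32([P(p) for p in cv2.convexHull(k)[:,0]]);(cx,cy),R=cv2.minEnclosingCircle(Q);e=cv2.fitEllipse(Q);print('hub top',cx,cy,R,e)
C=np.array(e[0])
yy,xx=np.mgrid[0:h*s,0:w*s];W=np.array([P(p) for p in zip(xx.ravel(),yy.ravel())]);d=W-C;rr=np.hypot(*d.T);th=np.degrees(np.arctan2(d[:,1],d[:,0]))
for lo in(.013,.016,.019):
    q=(rr>lo)&(rr<lo+.003)&(abs(th-8)<40);wt=np.clip(80-c.ravel()[q].astype(float),0,None);print(lo,(wt*th[q]).sum()/wt.sum())
# bore
q=(rr<.0135)&(c.ravel()<60)&(d[:,0]<.004);print('bore mean',W[q].mean(0))
E
```

```text
pin bottom proj [[266.50699257 267.45081121]] [[265.69156228 283.08247299]]
[[170 168 169 169 170 169 159 119  57  57  61  61  62  63  60  58 101 160
  177 167 162 167 167]
 [166 169 169 169 172 174 156  98  56  56  61  63  60  61  59  56 115 172
  169 167 164 168 168]
 [169 165 164 168 170 173 150  78  53  60  63  63  61  57  56  67 125 175
  171 169 171 169 167]
 [168 164 163 165 169 172 148  65  54  56  61  62  62  54  55  79 135 171
  168 165 164 163 164]
 [168 169 171 166 168 172 147  59  53  60  61  63  60  58  55  94 149 166
  167 167 170 168 167]
 [167 169 166 168 169 168 167 163 139  82  65  63  85 127 159 168 166 162
  164 165 163 155 138]]
hub top 0.5368085503578186 0.026128599420189857 0.024902740493416786 ((0.5366998910903931, 0.026219069957733154), (0.04856936261057854, 0.04878702014684677), 46.0190315246582)Traceback (most recent call last):
  File "<stdin>", line 12, in <module>
  File "<stdin>", line 9, in <lambda>
  File "h.py", line 8, in ray
    K,R,t=cam(n); d=R.T@np.linalg.solve(K,[px[0],px[1],1]); o=-R.T@t
          ~~~^^^
  File "h.py", line 4, in cam
    p=camera_params(n); return [np.array(p[k],float) for k in('mtx','R','t')]
ValueError: time passes only in moves, steps and waits
```

Emit:
carry_out([
  [[0.06,-0.08,0.3,0,0,0],[0,0,0.5,0,0,0],[0,0,0.5,0,0,0],[0,0,0.5,0,0,0],[0,0,0.5,0,0,0],[0,0,0.4,0,0,0],[0,0,0.1,0,0,0],[0,0,0,0,0,0],[0,0,0,0,0,0]],
])

```text
clock: 8.28
position: [0.5052, 0.3076, 0.0495]
ee_rot: [0.998, 0.069, 0.0, 0.0]
ft_force: [0.1, 0.1, -1.3]
grip_width: 0.197
grasp_force: 29.4
```

Emit:
carry_out([
  [[0,0,0.05,0,0,0],[0,0,0,0,0,0],[0,0,0,0,0,0]],
])

```text
clock: 8.53
position: [0.505, 0.308, 0.0478]
ee_rot: [0.998, 0.07, 0.0, -0.0]
ft_force: [0.0, 0.2, -1.5]
grip_width: 0.203
grasp_force: 29.4
```

```bash
python3 - <<'E'
import re
s=open('h.py').read()
s=s.replace("def cam(n):","from functools import lru_cache\n@lru_cache\ndef cam(n):");open('h.py','w').write(s)
E
python3 - <<'E'
from h import *
a=cv2.imread('pics/t4.png');g=cv2.cvtColor(a,cv2.COLOR_BGR2GRAY);C=np.array([.5367,.0262])
for r in(.013,.016,.019,.022):
    th=np.arange(-40,60,2.);t=np.radians(th);p=proj('top',np.c_[C[0]+r*np.cos(t),C[1]+r*np.sin(t),0*t+.07]).astype(np.float32)
    v=cv2.remap(g.astype(np.float32),p[:,0],p[:,1],2).ravel();w=np.clip(70-v,0,None);print(r,(w*th).sum()/w.sum(),th[np.argmin(v)])
E
```

```text
0.013 8.744838265093668 4.0
0.016 8.869428957193428 8.0
0.019 8.957568327598123 12.0
0.022 7.546336867497523 8.0
```

Emit:
carry_out([
  [[0,0,0.05,0,0,0],[0,0,0,0,0,0],[0,0,0,0,0,0]],
])

```text
clock: 8.78
position: [0.5055, 0.3084, 0.0465]
ee_rot: [0.998, 0.07, 0.001, -0.0]
ft_force: [-1.0, -0.9, 6.3]
grip_width: 0.2
grasp_force: 30.2
```

Emit:
carry_out([
  [[0,0,0.04,0,0,0],[0,0,0,0,0,0],[0,0,0,0,0,0]],
])

```text
clock: 9.03
position: [0.5062, 0.309, 0.0462]
ee_rot: [0.998, 0.07, 0.002, -0.001]
ft_force: [-2.2, -2.2, 15.0]
grip_width: 0.202
grasp_force: 31.3
```

Emit:
carry_out([
  [[0,0,-0.05,0,0,0],[0,0,0,0,0,0],[0,0,0,0,0,0]],
])

```text
clock: 9.28
position: [0.5052, 0.3083, 0.0463]
ee_rot: [0.998, 0.07, 0.001, -0.0]
ft_force: [-0.3, -0.4, 6.3]
grip_width: 0.2
grasp_force: 30.2
```

Emit:
carry_out([
  [[0,0,0,0,0,0],[0,0,0,0,0,0],[0,0,0,0,0,0],[0,0,0,0,0,0],[0,0,0,0,0,0],[0,0,0,0,0,0]],
], hand=0)

```text
clock: 9.78
position: [0.5047, 0.308, 0.0457]
ee_rot: [0.998, 0.07, -0.0, 0.0]
ft_force: [-0.0, 0.1, -0.3]
grip_width: 0.501
grasp_force: 0.0
```

Emit:
carry_out([
  [[0,0,-0.2,0,0,0],[0,0,-0.5,0,0,0],[0,0,-0.8,0,0,0],[0,0,-0.8,0,0,0],[0,0,-0.5,0,0,0],[0,0,0,0,0,0]],
])

```text
clock: 10.28
position: [0.5066, 0.3098, 0.1634]
ee_rot: [0.998, 0.07, 0.003, -0.002]
ft_force: [-0.0, 0.1, -0.3]
grip_width: 0.499
grasp_force: 0.0
```

```bash
python3 - <<'E'
from h import *
go([.56,-.324,.12],10.5);print(get_obs()['joint_pos'].round(2))
b=snap('side','s5')
f=lambda im,x,y,w,h,s:cv2.convertScaleAbs(cv2.resize(im[y:y+h,x:x+w],None,fx=s,fy=s,interpolation=cv2.INTER_CUBIC),alpha=1.7)
cv2.imwrite('pics/m7.png',f(b,225,220,80,100,5))
E
```

```text
t 10.28 pos [0.5066 0.3098 0.1634] yaw 8.01 tilt [ 0.007  0.004 -1.   ] shift [-1.575 15.823  1.086] turn -0.415
[-0.06  0.36 -0.71  1.57  0.24  1.29 -2.23]
```

View pics/m7.png

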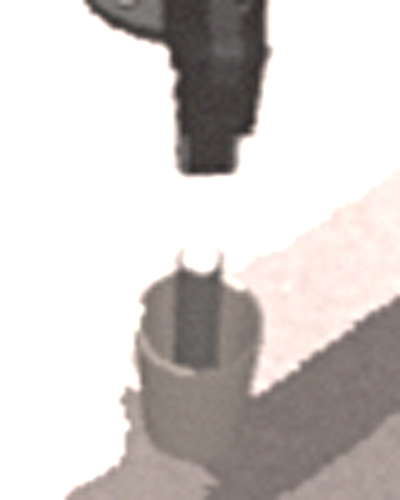

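The pin stands upright in the cup, with its top at side pixel ~(264,271). Now I'll move to the setter.

Emit:
carry_out([
  [[0,0,0,0,0,-0.4],[-0.05,0.4,0,0,0,0],[-0.08,0.7,0,0,0,0],[-0.08,0.8,0,0,0,0],[-0.08,0.8,0,0,0,0],[-0.08,0.8,0,0,0,0],[-0.08,0.8,0,0,0,0],[-0.08,0.8,0,0,0,0],[-0.08,0.8,0,0,0,0],[-0.08,0.8,0,0,0,0],[-0.08,0.8,0,0,0,0],[-0.08,0.8,0,0,0,0],[-0.08,0.8,0,0,0,0],[-0.08,0.8,0,0,0,0],[-0.08,0.8,0,0,0,0],[-0.08,0.8,0,0,0,0],[-0.08,0.8,0,0,0,0],[-0.08,0.8,0,0,0,0],[-0.08,0.8,0,0,0,0],[-0.08,0.8,0,0,0,0]],
])

```text
clock: 12.0
position: [0.5516, -0.2825, 0.1569]
ee_rot: [0.996, 0.091, -0.001, -0.0]
ft_force: [0.5, -1.3, -0.5]
grip_width: 0.5
grasp_force: 0.0
```

Emit:
carry_out([
  [[-0.05,0.6,0,0,0,0],[0,0.4,0,0,0,0],[0,0,0,0,0,0],[0,0,0,0,0,0],[0,0,0,0,0,0]],
])

```text
clock: 12.42
position: [0.5576, -0.3194, 0.1572]
ee_rot: [0.996, 0.091, -0.0, -0.001]
ft_force: [-0.3, 0.3, -0.1]
grip_width: 0.496
grasp_force: 0.0
```

```bash
python3 - <<'E'
from h import *
go([.56,-.325,.051],10.5);print(get_obs()['joint_pos'].round(2))
E
```

```text
t 12.42 pos [ 0.5576 -0.3194  0.1572] yaw 10.47 tilt [-0.001  0.001 -1.   ] shift [0.034 0.15  2.655] turn -0.005
[ 0.72  0.42 -0.37  1.45  0.15  1.3  -1.04]
```

Emit:
carry_out([
  [[0.04,0.15,0.2,0,0,0],[0,0,0.5,0,0,0],[0,0,0.5,0,0,0],[0,0,0.3,0,0,0],[0,0,0,0,0,0],[0,0,0,0,0,0]],
])

```text
clock: 12.92
position: [0.5601, -0.3258, 0.0975]
ee_rot: [0.996, 0.091, -0.0, -0.0]
ft_force: [0.3, 1.2, -0.0]
grip_width: 0.502
grasp_force: 0.0
```

```bash
python3 - <<'E'
from h import *
go([.56,-.325,.051],10.5);print(get_obs()['ft_force'])
b=snap('side','s6');a=snap('top','t6')
f=lambda im,x,y,w,h,s:cv2.convertScaleAbs(cv2.resize(im[y:y+h,x:x+w],None,fx=s,fy=s,interpolation=cv2.INTER_CUBIC),alpha=1.7)
cv2.imwrite('pics/m8.png',np.hstack([f(b,235,80,50,75,8),f(a,345,150,50,75,8)]))
E
```

```text
t 12.92 pos [ 0.5601 -0.3258  0.0975] yaw 10.44 tilt [-0.001  0.001 -1.   ] shift [ 1.000e-03 -2.000e-02  1.162e+00] turn -0.01
[ 0.30813942  1.180798   -0.02546166]
```

View pics/m8.png

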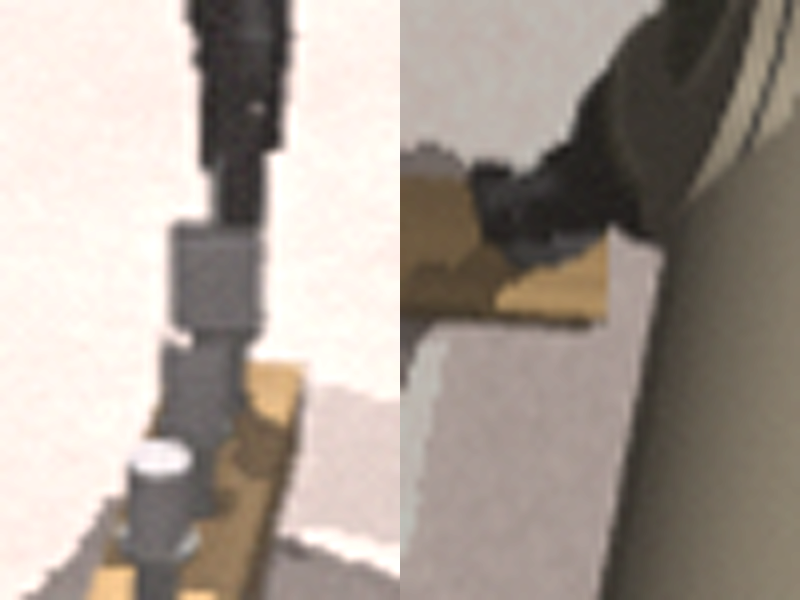

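The fingers straddle the grip block, with the tool at crop column ~239 and the block axis at ~230, and the block extends toward +x (the key side) as expected. I'll nudge +2 mm in x, descend and grip.

Emit:
carry_out([
  [[0.05,-0.02,0.3,0,0,0],[0,0,0.5,0,0,0],[0,0,0.35,0,0,0],[0,0,0,0,0,0],[0,0,0,0,0,0]],
])

```text
clock: 13.43
position: [0.5616, -0.325, 0.051]
ee_rot: [0.996, 0.091, -0.001, -0.0]
ft_force: [-0.7, 0.8, 0.2]
grip_width: 0.502
grasp_force: 0.0
```

Emit:
carry_out([
  [[0,0,0,0,0,0],[0,0,0,0,0,0],[0,0,0,0,0,0],[0,0,0,0,0,0],[0,0,0,0,0,0],[0,0,0,0,0,0]],
], hand=1, force=60)

```text
clock: 13.93
position: [0.5628, -0.3256, 0.0531]
ee_rot: [0.996, 0.091, 0.001, 0.001]
ft_force: [-0.1, -0.3, 6.3]
grip_width: 0.224
grasp_force: 59.2
```

```bash
python3 - <<'E'
from h import *
go([.56,-.325,.051],10.5);o=get_obs();print(o['ft_force'],o['torque'],o['grip_width']*85)
E
```

```text
t 13.93 pos [ 0.5628 -0.3256  0.0531] yaw 10.4 tilt [ 0.002 -0.001 -1.   ] shift [-0.067 -0.028  0.052] turn -0.017
[-0.06858488 -0.31369562  6.27718355] [ 0.04408587  0.07903197 -0.02539919] 19.082285267002874
```

Emit:
carry_out([
  [[0,0,-0.3,0,0,0],[0,0,-0.5,0,0,0],[0,0,-0.6,0,0,0],[0,0,-0.6,0,0,0],[0,0,-0.4,0,0,0.3],[0,0,0,0,0,0],[0,0,0,0,0,0]],
])

```text
clock: 14.52
position: [0.5622, -0.3253, 0.1485]
ee_rot: [0.997, 0.075, 0.0, 0.0]
ft_force: [-0.8, 0.2, -2.9]
grip_width: 0.225
grasp_force: 59.6
```

```bash
python3 - <<'E'
from h import *
go([.5385,.0257,.142],8.5);o=get_obs();print(o['ft_force'],o['grip_width']*85)
E
```

```text
t 14.52 pos [ 0.5622 -0.3253  0.1485] yaw 8.63 tilt [ 0.001 -0.001 -1.   ] shift [ 0.711 -8.767  0.163] turn 0.022
[-0.84851955  0.22016897 -2.94644301] 19.10935148152683
```

The other setters' tops are at 0.118, so I'll raise another 24 mm before crossing.

Emit:
carry_out([
  [[0,0,-0.6,0,0,0],[0.05,-0.4,0,0,0,0],[0.06,-0.7,0,0,0,0],[0.06,-0.75,0,0,0,0],[0.06,-0.75,0,0,0,0],[0.06,-0.75,0,0,0,0],[0.06,-0.75,0,0,0,0],[0.06,-0.75,0,0,0,0],[0.06,-0.75,0,0,0,0],[0.06,-0.75,0,0,0,0],[0.06,-0.75,0,0,0,0],[0.06,-0.75,0,0,0,0],[0.06,-0.6,0,0,0,0],[0,-0.3,0,0,0,0],[0,0,0,0,0,0],[0,0,0,0,0,0],[0,0,0,0,0,0]],
])

```text
clock: 15.93
position: [0.5375, 0.0235, 0.1711]
ee_rot: [0.997, 0.074, -0.001, 0.0]
ft_force: [-0.0, -0.4, -1.3]
grip_width: 0.224
grasp_force: 59.5
```

```bash
python3 - <<'E'
from h import *
go([.5385,.0257,.115],8.5);o=get_obs();print(o['ft_force'],o['grip_width']*85,o['joint_pos'].round(2))
b=snap('side','s7');g=b[...,1].astype(int)
P=o['position'];
for z in(.135,.12,.07):print(z,proj('side',[P[0],P[1],z]),proj('side',[.5367,.0262,z]))
for r in range(150,196,2):print(r,g[r,248:276])
E
```

```text
t 15.93 pos [0.5375 0.0235 0.1711] yaw 8.52 tilt [-0.001 -0.001 -1.   ] shift [ 0.033 -0.052  1.402] turn 0.003
[-0.01436583 -0.35662062 -1.27201488] 19.030611753415013 [ 0.37  0.21 -0.57  1.71  0.12  1.26 -1.64]
0.135 [[261.63700082 172.24599403]] [[261.87144346 172.95176888]]
0.12 [[261.48322186 177.04379459]] [[261.71503261 177.75283269]]
0.07 [[260.99172684 192.37810984]] [[261.21516999 193.09622128]]
150 [119 118 109  88  56  57  63  63  66  61  55  47  32  33  33  36  32  41
  55  64  83 127 154 153 150 151 149 151]
152 [117 123 118  95  51  56  66  65  66  65  60  50  37  33  37  36  39  46
  57  64  77 121 153 151 152 151 150 152]
154 [119 124 119  91  56  54  58  61  59  55  57  60  55  56  54  58  55  56
  52  52  82 131 155 154 152 152 151 152]
156 [124 124 109  62  50  56  56  54  54  53  53  55  55  54  56  56  54  53
  71 116 149 152 152 152 152 154 154 154]
158 [111  78  62  51  54  55  54  51  52  55  53  52  52  55  52  56  54  55
 104 157 158 154 154 153 152 155 154 155]
160 [123 105  74  73  72  71  69  70  66  55  56  50  57  55  57  55  52  54
 103 155 156 153 15
[... 1345 characters left out ...]
155 155 158 155 156 158 158 158 159 156 153 150 154 153 153 150
 148 151 154 151 150 150 149 149 150 152]
186 [152 154 155 154 156 156 157 155 155 158 159 156 158 158 158 159 155 151
 151 152 149 150 152 151 151 150 147 150]
188 [154 152 155 154 158 157 157 144 106  86  86  84  95 111 111 114 128 148
 156 154 153 152 151 152 152 153 151 151]
190 [151 153 157 158 141  97  60  50  50  49  52  51  55  77  99  98  95  97
  98 115 143 160 161 157 150 153 154 152]
192 [153 154 156 135  73  58  51  52  54  54  52  52  54  52  65  72  90  98
  95  97  99 118 147 146 136 135 142 148]
194 [150 151 154 130  61  52  54  56  51  51  54  56  52  55  52  49  72 102
  97  96  98 104 119 128 129 129 129 130]
```

```bash
python3 - <<'E'
from h import *
for f in('s1','s3'):
    g=cv2.imread(f'pics/{f}.png')[...,1].astype(int)
    for r in range(174,188,3):print(f,r,g[r,254:270])
g=cv2.imread('pics/s5.png')[...,1].astype(int)
for r in(200,204,208):print(r,g[r,248:276])
print(proj('side',[[.5367,.0262,z] for z in(.13,.11,.09,.05)]))
E
```

```text
s1 174 [ 61  60  63  58  55  57  59  93 141 141 114 135 151 150 152 153]
s1 177 [146 148 149 126  56  49  54  53  56  50  84 137 154 156 153 153]
s1 180 [155 159 150 111  52  53  55  56  53  53 104 158 156 152 149 150]
s1 183 [155 155 148 111  54  52  54  52  54  51 104 152 152 151 149 150]
s1 186 [157 158 149 111  55  51  58  54  52  61 110 155 154 150 149 149]
s3 174 [ 61  62  62  59  54  57  60  92 140 138 115 150 153 151 152 153]
s3 177 [149 148 139 102  53  50  55  55  52  52 100 153 154 154 156 151]
s3 180 [157 157 150 110  53  50  57  56  53  55 105 157 157 153 151 150]
s3 183 [154 157 148 113  54  52  55  57  51  54 101 152 152 150 151 150]
s3 186 [158 158 150 113  52  48  57  54  52  63 112 156 152 150 150 151]
200 [100 103 107  76  49  36  31  36  33  33  34  36  34  32  34  32  33  34
  36  33  30  34  33  29  31  28  38  33]
204 [67 66 67 62 55 60 59 56 39 33 31 31 29 33 31 31 33 32 33 35 29 34 31 36
 32 34 34 36]
208 [72 71 69 63 57 58 61 59 42 33 37 35 34 35 35 33 34 33 34 32 32 32 30 32
 36 30 28 35]
[[261.81896254 174.56268179]
 [261.61245618 180.9014379 ]
 [261.41125939 187.07721579]
 [261.02399594 198.96434905]]
```

The key shows on the +x side of the shaft. Compared with the pin's edge when it sat in the hub, the shaft needs about 3 mm in +x. I'll correct that and lower toward the mouth.

Emit:
carry_out([
  [[0.08,-0.04,0.3,0,0,0],[0,0,0.5,0,0,0],[0,0,0.5,0,0,0],[0,0,0.2,0,0,0],[0,0,0,0,0,0],[0,0,0,0,0,0]],
])

```text
clock: 16.48
position: [0.5407, 0.0268, 0.1117]
ee_rot: [0.997, 0.075, -0.0, -0.0]
ft_force: [-0.1, -0.3, -2.0]
grip_width: 0.226
grasp_force: 59.6
```

Emit:
carry_out([
  [[0,0,0.1,0,0,0],[0,0,0.1,0,0,0],[0,0,0,0,0,0],[0,0,0,0,0,0]],
])

```text
clock: 16.82
position: [0.5408, 0.0271, 0.104]
ee_rot: [0.997, 0.075, 0.0, 0.0]
ft_force: [0.7, -0.4, -0.4]
grip_width: 0.227
grasp_force: 59.6
```

Emit:
carry_out([
  [[0,0,0.1,0,0,0],[0,0,0.1,0,0,0],[0,0,0,0,0,0],[0,0,0,0,0,0]],
])

```text
clock: 17.15
position: [0.5405, 0.0271, 0.0955]
ee_rot: [0.997, 0.075, -0.0, 0.0]
ft_force: [0.0, -0.1, -2.1]
grip_width: 0.226
grasp_force: 59.6
```

Already about 11 mm into the bore with no force. I'll go on down toward key depth.

Emit:
carry_out([
  [[0,0,0.1,0,0,0],[0,0,0.1,0,0,0],[0,0,0,0,0,0],[0,0,0,0,0,0]],
])

```text
clock: 17.48
position: [0.5405, 0.0271, 0.0875]
ee_rot: [0.997, 0.075, -0.0, 0.0]
ft_force: [0.3, 0.1, -1.1]
grip_width: 0.23
grasp_force: 59.6
```

Emit:
carry_out([
  [[0,0,0.1,0,0,0],[0,0,0.1,0,0,0],[0,0,0,0,0,0],[0,0,0,0,0,0]],
])

```text
clock: 17.82
position: [0.5406, 0.0271, 0.0795]
ee_rot: [0.997, 0.075, -0.0, 0.0]
ft_force: [-0.3, -0.4, -2.0]
grip_width: 0.224
grasp_force: 59.6
```

Emit:
carry_out([
  [[0,0,0.1,0,0,0],[0,0,0.1,0,0,0],[0,0,0,0,0,0],[0,0,0,0,0,0]],
])

```text
clock: 18.15
position: [0.5406, 0.0271, 0.0715]
ee_rot: [0.997, 0.075, -0.0, 0.0]
ft_force: [0.5, 0.8, -2.6]
grip_width: 0.226
grasp_force: 59.6
```

Emit:
carry_out([
  [[0,0,0.1,0,0,0],[0,0,0.1,0,0,0],[0,0,0,0,0,0],[0,0,0,0,0,0]],
])

```text
clock: 18.48
position: [0.5406, 0.0271, 0.0635]
ee_rot: [0.997, 0.075, -0.0, 0.0]
ft_force: [-0.7, -0.3, -1.7]
grip_width: 0.228
grasp_force: 59.6
```

Emit:
carry_out([
  [[0,0,0.1,0,0,0],[0,0,0,0,0,0],[0,0,0,0,0,0]],
])

```text
clock: 18.73
position: [0.541, 0.0272, 0.06]
ee_rot: [0.997, 0.075, 0.0, 0.0]
ft_force: [-0.7, -0.1, 1.0]
grip_width: 0.222
grasp_force: 60.2
```

Emit:
carry_out([
  [[0,0,0.1,0,0,0],[0,0,0,0,0,0],[0,0,0,0,0,0]],
])

```text
clock: 18.98
position: [0.541, 0.0272, 0.056]
ee_rot: [0.997, 0.075, 0.0, 0.0]
ft_force: [-0.4, 0.8, 3.4]
grip_width: 0.224
grasp_force: 60.5
```

The pad spring engaged at a reported 0.062, exactly where expected. Now I'll push to the collar.

Emit:
carry_out([
  [[0,0,0.1,0,0,0],[0,0,0,0,0,0],[0,0,0,0,0,0]],
])

```text
clock: 19.23
position: [0.5411, 0.0272, 0.0522]
ee_rot: [0.997, 0.075, 0.0, 0.0]
ft_force: [-1.2, -0.2, 5.1]
grip_width: 0.22
grasp_force: 60.8
```

Emit:
carry_out([
  [[0,0,0.05,0,0,0],[0,0,0,0,0,0],[0,0,0,0,0,0]],
])

```text
clock: 19.48
position: [0.5411, 0.0272, 0.0503]
ee_rot: [0.997, 0.075, 0.0, 0.0]
ft_force: [-0.4, 0.6, 6.1]
grip_width: 0.224
grasp_force: 61.0
```

Emit:
carry_out([
  [[0,0,0.04,0,0,0],[0,0,0,0,0,0],[0,0,0,0,0,0]],
])

```text
clock: 19.73
position: [0.5413, 0.0272, 0.05]
ee_rot: [0.997, 0.075, 0.001, 0.0]
ft_force: [-7.7, -0.8, 18.9]
grip_width: 0.228
grasp_force: 62.8
```

The force stepped up to 19 N at 0.050, so the collar is seated. One last look before handing in.

Emit:
carry_out([
  [[0,0,0,0,0,0],[0,0,0,0,0,0],[0,0,0,0,0,0],[0,0,0,0,0,0],[0,0,0,0,0,0],[0,0,0,0,0,0]],
])

```text
clock: 20.23
position: [0.5412, 0.0272, 0.05]
ee_rot: [0.997, 0.075, 0.001, 0.0]
ft_force: [-7.6, -0.1, 20.8]
grip_width: 0.225
grasp_force: 62.8
```

```bash
python3 - <<'E'
from h import *
b=snap('side','s8')
cv2.imwrite('pics/m9.png',cv2.convertScaleAbs(cv2.resize(b[90:320,150:340],None,fx=2.6,fy=2.6,interpolation=cv2.INTER_CUBIC),alpha=1.6))
E
```

```text
(no output)
```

View pics/m9.png

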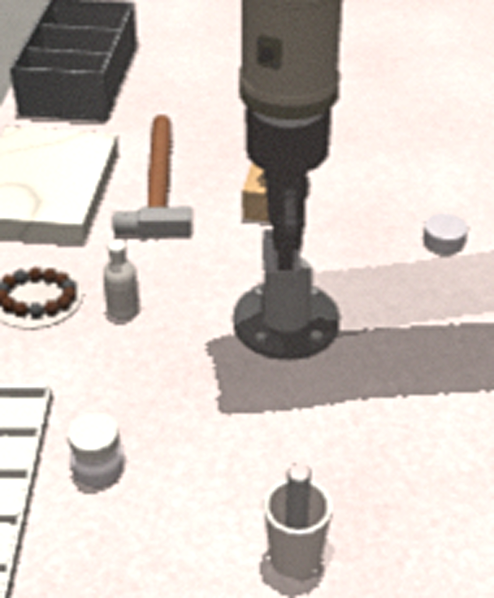

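The pin is upright in the cup at crop (298,500), the setter is down on the hub at (287,265) in the grip, and the visible bystanders are where they were.

```bash
python3 -c "
from workcell import hand_in
print(hand_in())"
```

```text
the job is handed in; nothing more can be done
None
```

The job is handed in at about 20 s on the clock: the pin stands upright in the cup, and the keyed setter is seated in the hub with its collar down, still gripped and held at about 20 N. The arm hid the two other setters in the last picture, so I didn't check them again there.

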